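# Gauge a turned sleeve and roll the tally wheel up

## Task

Slide the turned wooden sleeve with the wide bore all the way down over the steel gauge pin, letting it down rather than dropping it, and leave it standing there. Then book it on the tally: push the ridges at the top of the thumbwheel away from the robot, one after another, until the facet with five dots clicks into place on top. Leave the tight-bored sleeve where it stands and do not knock over the glue bottle.

Things in the scene. Friction and masses are not known exactly. Their poses are not given: they have to be found in the camera images.
- tally: Fixed plywood stand with the thumbwheel, base 200 x 100 mm. Origin: centre of its underside on the bench, straight below the wheel. x axis = rolling direction, away from the robot, yawed up to 0.35 rad either way; y parallel to the axle; z up. Two cheeks, outer faces 42 mm either side of the middle, tops at 150 mm; a steel pointer on the +y cheek reaches 162 mm.
- wheel_axle (a point): Centre of the thumbwheel, 105 mm above the bench; axes as the stand's. Pale wooden drum, radius 62 mm, 48 mm wide along y, with eight dark ridges 45 degrees apart, 44 mm wide, 7 mm thick, standing out radially to radius 84 mm. With a facet in place on top, the tips of the ridges beside it are 32 mm behind (-x) and 32 mm ahead of the axle, 183 mm above the bench.
- drum_top (a point): Top of the drum, 167 mm above the bench, where the facet being shown lies. To roll one facet: lower a fingertip behind the rear ridge (its middle 60 mm behind the axle, its end 6 mm above this point, 173 mm up), push it level along +x until its front face is 18 to 27 mm past the axle, lift it clear (over 189 mm) and go back for the next ridge.
- wheel (a joint): Turn of the thumbwheel in rad; grows as its top rolls along the stand's +x. The facet with n black dots (0 to 7, as on dice) is on top at n x 0.7854 rad: five dots is 3.927. Starts at one, two or three dots. A spring click stop draws the wheel to the nearest facet and holds it; rolling it over to the next takes about 5 N at a ridge.
- gauge: Fixed dark wooden block 110 x 110 x 20 mm with an upright steel gauge pin in its middle: diameter 27 mm, top 95 mm above the bench (75 mm above the block), the last 12 mm tapering to 12 mm diameter. Origin: centre of the block's underside on the bench, on the pin's axis.
- pin_foot (a point): Point on the pin's axis at the top face of the block, 20 mm above the bench, where a sleeve's lower end comes to rest.
- sleeve_mid (a point): The sleeve with the wide bore: pale turned wooden tube standing on end, outer diameter 52 mm, height 90 mm, bore 32 mm right through, so it fits over the pin; about 0.12 kg. The point is its centre, half-way up; z along its axis.
- tight_sleeve_mid (a point): The tight-bored sleeve: the same outside (52 mm diameter, 90 mm high, standing on end) but its bore is only 21 mm, so it does not go over the pin. The point is its centre, half-way up; z along its axis. To be left where it stands.
- glue_bottle_mid (a point): White plastic bottle with a grey cap, 56 mm diameter and 160 mm high, standing near the far side. The point is its centre, half-way up; z along its axis.

How it is judged:
On the way, in this order (a step that is already met when the one before it is completed fails the run):
1. the wide-bored sleeve is all the way down on the gauge pin (horizontal distance between sleeve_mid and pin_foot below 0.008 m and z of sleeve_mid in the frame of pin_foot below 0.049 m), for 0.2 s.
2. the five-dot facet is on top (value of joint wheel between 3.777 and 4.077 rad), for 0.3 s.
At the end, for the whole second after the job is handed in: The wide-bored sleeve stands on the gauge block around the pin (within 8 mm of its axis, lower end within 4 mm of the block, tilt under 0.12 rad), the wheel rests with five dots on top (within 0.15 rad), the tight-bored sleeve is within 30 mm of where it stood and the glue bottle is upright (all of step 1 and all of step 2 and angle between sleeve_mid's own z axis and vertical below 0.12 rad and linear speed of sleeve below 0.03 m/s and velocity of joint wheel between -0.1 and 0.1 rad/s and distance of tight_sleeve_mid from where it was at the start of the episode below 0.03 m and angle between glue_bottle_mid's own z axis and vertical below 0.3 rad); the robot touches nothing.
It fails at once if the sleeve is dropped over the pin (faster than 0.7 m/s within 20 mm of its axis) (horizontal distance between sleeve_mid and pin_foot below 0.02 m and z of sleeve_mid in the frame of pin_foot below 0.115 m and linear speed of sleeve above 0.7 m/s).
It fails at once if the tight-bored sleeve is moved more than 30 mm (distance of tight_sleeve_mid from where it was at the start of the episode above 0.03 m).
It fails at once if the glue bottle is knocked over (angle between glue_bottle_mid's own z axis and vertical above 0.6 rad).
It also fails if it takes over 72 s, if anything falls off the work surface, if the arm or the gripper's body presses on something with over 40 N, if the wrist force passes 120 N, or if a joint passes its speed limit or range.

## Robot

A 6-joint arm with a two-finger parallel gripper is mounted at the origin on the work surface. World frame = base frame: x ahead of the robot, y to its left, z up, the work surface at z = 0. Lengths are in m, angles in rad, forces in N, time in s.
With the tool pointing down it reaches from about 0.35 to 0.975 m from the base axis. Payload 4.9 kg.
Tool frame: the origin (TCP) lies at the very end of the fingers, on their centre line; the grasp point (between the pads) lies 19 mm behind it; x points along the fingers, z is the direction in which the jaws open and shut, and the axes are right-handed (so a half turn about x gives the same grasp; the last joint's range is limited). The gripper opens to 85 mm and grips with 20 to 120 N. Pads are 22 mm wide; open, the fingers measure 114 mm over their backs; the gripper's body (76 mm by 85 mm) begins 54 mm behind the grasp point. The pads swing forward as they close: fully open they stand 13 mm farther back than shut.
Start: joints at [-0.119, 0.053, 1.613, -0, 1.476, -0.119], TCP at [0.625, 0, 0.231] pointing down, gripper open.
Joint ranges: [-3.01, 3.01], [-1.01, 2.22], [0.06, 2.58], [-1.02, 4.17], [0.09, 2.62], [-3.14, 3.14]. Speed limits (rad/s): [2.57, 2.57, 3.14, 3.14, 3.14, 3.14].

## Interface

Orientations are given as a rotation vector (axis times angle).
In Python, from station import ctrl, imaging gives the robot as it stands. The module is installed in compiled form; this text tells all that it offers.
- The arm moves only by the shell command python3 -m jog 'ROWS' [FORCE]. ROWS is JSON, a list that holds one entry, the list of rows, each a list of 5 numbers: the shift along the tool's x, y, z in m, then the turn about the tool's x in rad, then the closure, from -1 (fully open) to 1 (shut). A call has 1 to 12 rows; each row is the pose to reach, as a shift and turn from the pose measured when the call began, along the tool's axes at that moment; what a row does not reach only later rows make up. A row lasts 1/10 s, in which the tool goes at most 50 mm and 8.59 degrees, less where a joint would pass 70% of its speed; a pose out of reach is approached as far as the arm can. A call with a gripper value outside its range is refused whole. The fingers move at their own pace and stop on an object; FORCE is the grip in N (left out, the last holds). Time passes only in rows, so rows that repeat a pose let the fingers close. It gives the time, the measured TCP pose, the force and the opening at its end, in the units of the state.
- ctrl.get_obs(): the state, without advancing time (a new reading comes with each control period).
- imaging.get_image(name): name is "scene" or "side" or "wrist"; returns a dict with "color" (400x640x3 uint8, red, green, blue), "intrinsics" (3x3 intrinsics, pixels), "R" (3x3) and "t" (3): a world point X has camera coordinates R X + t. Camera axes: x right, y down, z forward; pixel columns grow to the right and rows downward; lengths in m; the calibration is good to about 2 mm. A picture is of the moment at which its call begins. There is no depth.
- ctrl.finish_job(): hands the job in, once; it reports no verdict.
The state is a dict: "t": time; "q": joint angles; "dq": joint speeds; "effort": joint torques, N m; "tool_pos": TCP position; "tool_rot": TCP orientation; "contact_force": force on the tool from outside, world axes, zero at the start; "wrist_torque": the same for the moment, N m; "opening": finger opening in m.
Only numpy, scipy, OpenCV 4.12 (cv2) and the standard library are available. Lean on these libraries where they do the work, as an engineer would, in place of code of your own. Each camera call takes 0.05 s, during which the arm holds its last target.

## Working session

There is one attempt and no reset: what is moved stays moved. The work goes in short steps, Python scripts to look and compute and a shell command to move; the robot and the scene stay as the last step left them, time stands still between calls to the robot, and variables do not carry over. Pictures are saved under pics/ and viewed, and the job is handed in when it is done.

```bash
mkdir -p pics; python3 - <<'E'
from station import ctrl, imaging
import cv2
o=ctrl.get_obs(); print({k:(v if not hasattr(v,'round') else v.round(3) if hasattr(v,'shape') else v) for k,v in o.items()})
for n in ["scene","side","wrist"]:
    d=imaging.get_image(n); cv2.imwrite(f"pics/{n}0.png",d["color"][:,:,::-1])
    print(n,d["intrinsics"],d["R"].round(3),d["t"].round(3))
E
```

```text
{'t': 0.0, 'q': array([-0.119,  0.053,  1.614,  0.   ,  1.476, -0.119]), 'dq': array([-0.   , -0.001, -0.001,  0.   , -0.   ,  0.002]), 'effort': array([ 0.0000e+00, -3.9367e+01, -3.7018e+01, -0.0000e+00,  7.0000e-03,
       -0.0000e+00]), 'tool_pos': array([0.624, 0.   , 0.23 ]), 'tool_rot': array([0.   , 1.573, 0.   ]), 'contact_force': array([0.426, 0.065, 0.384]), 'wrist_torque': array([-0.008, -0.02 ,  0.057]), 'opening': 0.08540964937354412}
scene [[469.22270318   0.         320.87665168]
 [  0.         469.22270318 200.01407181]
 [  0.           0.           1.        ]] [[ 0.799  0.602 -0.004]
 [ 0.319 -0.429 -0.845]
 [-0.51   0.673 -0.535]] [-0.483 -0.075  1.444]
side [[494.00541067   0.         315.7530882 ]
 [  0.         494.00541067 203.80030203]
 [  0.           0.           1.        ]] [[-0.944 -0.33   0.018]
 [-0.253  0.686 -0.682]
 [ 0.213 -0.649 -0.731]] [0.589 0.262 0.816]
wrist [[290.83725553   0.         316.54150994]
 [  0.         290.83725553 201.81854625]
 [  0.           0.           1.        ]] [[ 1.    -0.001 -0.001]
 [-0.    -0.955  0.297]
 [-0.002 -0.297 -0.955]] [-0.623 -0.038  0.38 ]
```

View pics/scene0.png

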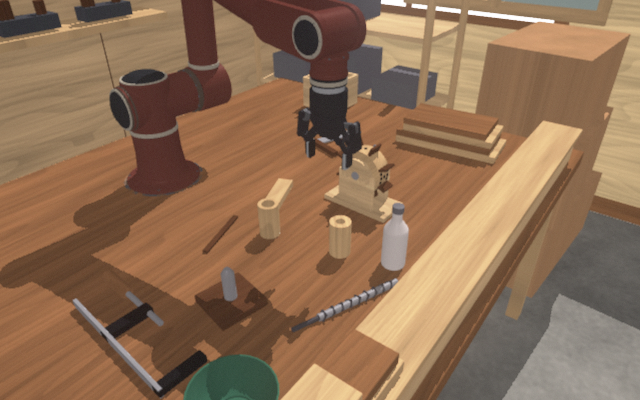

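View pics/side0.png

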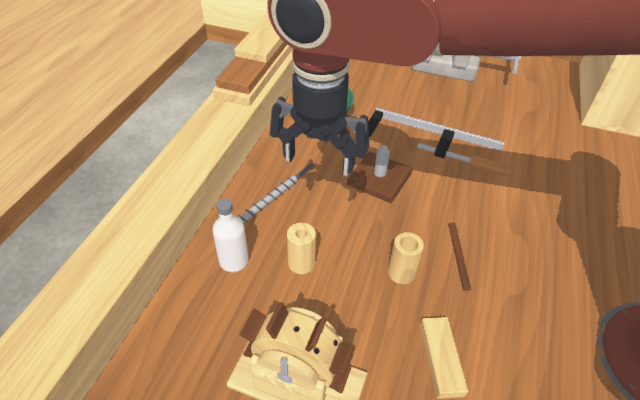

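View pics/wrist0.png

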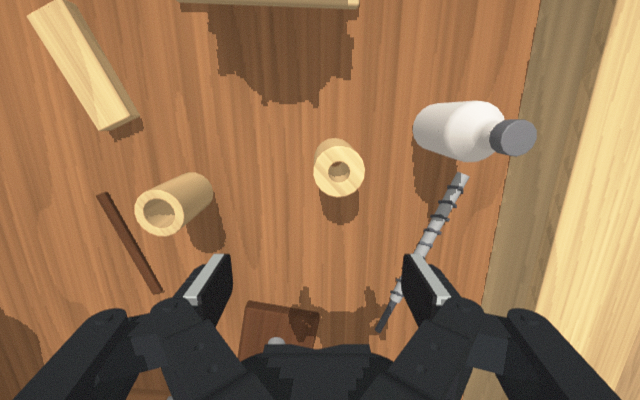

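The wrist view shows the wide-bored sleeve at about (160,212) and the tight one at (339,170). The side view has the wide one at (407,245), the tight one at (301,235), the pin at (382,160) and the wheel at (295,350). The bottle is at (230,240).

```bash
cat > h.py <<'E'
import numpy as np, cv2
from station import ctrl, imaging
def cast(d,uv,z):
    r=np.linalg.inv(d["intrinsics"])@np.array([uv[0],uv[1],1.]); r=d["R"].T@r; c=-d["R"].T@d["t"]
    return c+r*(z-c[2])/r[2]
def proj(d,X):
    p=d["intrinsics"]@(d["R"]@np.array(X)+d["t"]); return p[:2]/p[2]
def ray(d,uv):
    r=np.linalg.inv(d["intrinsics"])@np.array([uv[0],uv[1],1.]); return -d["R"].T@d["t"], d["R"].T@r
def tri(a,b):
    A=np.zeros((3,3));B=np.zeros(3)
    for c,r in(a,b):
        r=r/np.linalg.norm(r);P=np.eye(3)-np.outer(r,r);A+=P;B+=P@c
    return np.linalg.solve(A,B)
def crop(d,x0,y0,x1,y1,name,s):
    cv2.imwrite(f"pics/{name}.png",cv2.resize(d["color"][y0:y1,x0:x1,::-1],None,fx=s,fy=s,interpolation=cv2.INTER_CUBIC))
E
python3 - <<'E'
from h import *
import pickle
D={n:imaging.get_image(n) for n in["scene","side","wrist"]}
pickle.dump(D,open("D0.pkl","wb"))
crop(D["wrist"],120,130,380,250,"w1",3)
crop(D["side"],280,130,430,300,"s1",3.5)
crop(D["side"],220,280,380,400,"s2",4)
crop(D["scene"],190,180,360,330,"c1",4)
crop(D["scene"],310,130,430,230,"c2",5)
E
```

```text
(no output)
```

View pics/w1.png

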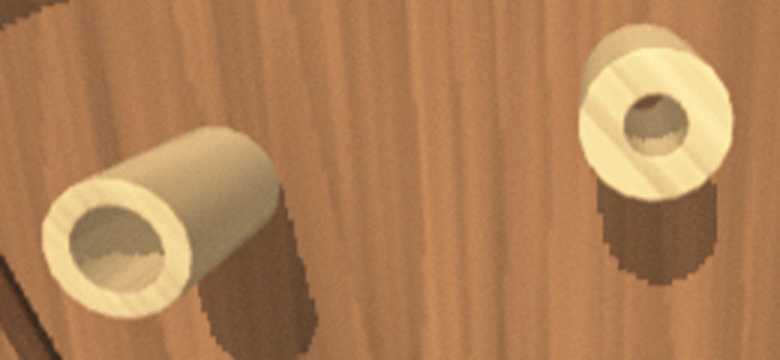

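View pics/s1.png

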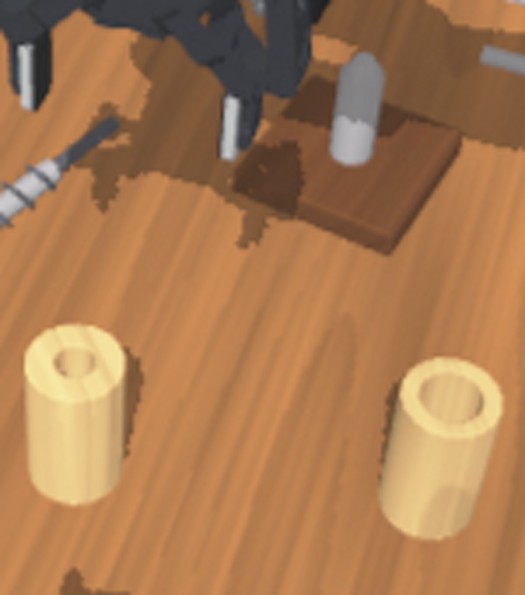

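View pics/s2.png

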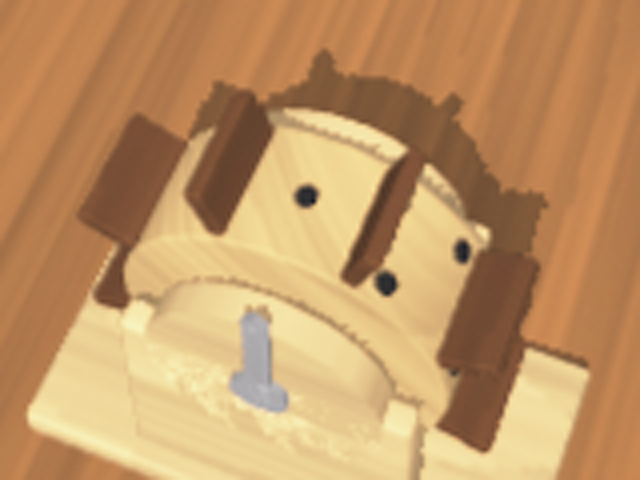

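View pics/c1.png

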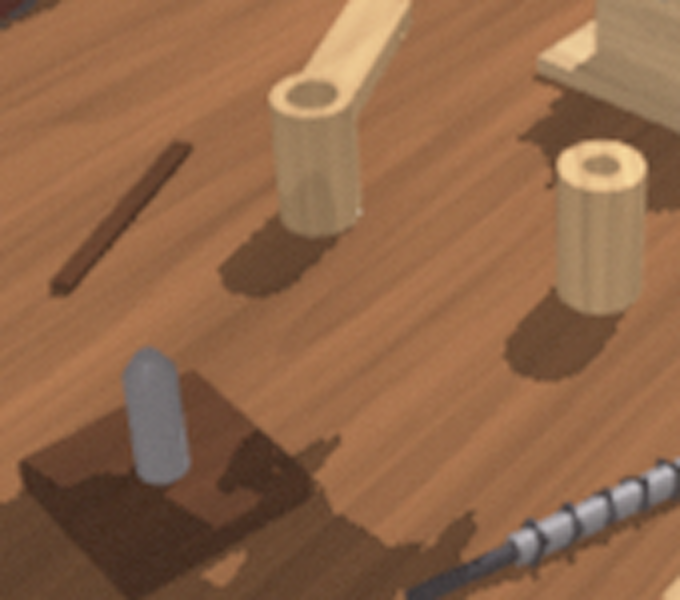

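View pics/c2.png

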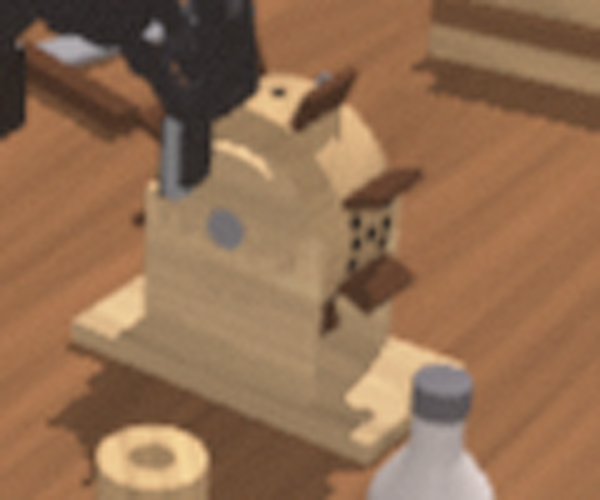

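```bash
python3 - <<'E'
from h import *
import pickle
D=pickle.load(open("D0.pkl","rb"));W,S,C=D["wrist"],D["side"],D["scene"]
w=lambda x,y:(120+x/3,130+y/3); s1=lambda x,y:(280+x/3.5,130+y/3.5); s2=lambda x,y:(220+x/4,280+y/4);c1=lambda x,y:(190+x/4,180+y/4);c2=lambda x,y:(310+x/5,130+y/5)
np.set_printoptions(precision=4,suppress=True)
for n in D: print(n,"cam",-D[n]["R"].T@D[n]["t"])
print("wide",cast(W,w(117,247),.09),cast(S,s1(450,397),.09),cast(C,c1(312,96),.09))
print("tight",cast(W,w(656,124),.09),cast(S,s1(75,361),.09),cast(C,c1(601,166),.09))
print("pin tip",cast(S,s1(366,60),.095),cast(C,c1(149,352),.095),tri(ray(S,s1(366,60)),ray(C,c1(149,352))))
print("pin foot lowest edge",cast(S,s1(351,158),.02),cast(C,c1(163,478),.02))
print("block corners z20: side",[cast(S,s1(*p),.02)[:2] for p in[(460,130),(390,237)]],"scene",[cast(C,c1(*p),.02)[:2] for p in[(193,372),(312,492),(20,463)]])
print("wrist block",[cast(W,p,.02)[:2] for p in[(243,302),(318,312)]])
print("ridge tips rear",[cast(S,s2(*p),.183)[:2] for p in[(345,277),(415,153),(190,190),(238,92),(222,232),(272,130)]])
print("base corners z?",[cast(S,s2(*p),.015)[:2] for p in[(588,365),(30,415)]],[cast(C,c2(*p),.015)[:2] for p in[(75,330),(362,452),(460,365)]])
print("bottle",cast(C,(398,209),.16),cast(S,(225,204),.16))
E
```

```text
scene cam [ 1.146  -0.714   0.7075]
side cam [0.4489 0.5438 0.7648]
wrist cam [0.6235 0.0757 0.3744]
wide [ 0.4601 -0.024   0.09  ] [ 0.4618 -0.022   0.09  ] [ 0.4653 -0.0281  0.09  ]
tight [0.6453 0.019  0.09  ] [0.6456 0.0206 0.09  ] [0.6485 0.0159 0.09  ]
pin tip [ 0.5624 -0.2532  0.095 ] [ 0.5649 -0.256   0.095 ] [ 0.5629 -0.2548  0.0934]
pin foot lowest edge [ 0.5613 -0.2473  0.02  ] [ 0.572  -0.2643  0.02  ]
block corners z20: side [array([ 0.5024, -0.2967]), array([ 0.5225, -0.1888])] scene [array([ 0.5255, -0.1971]), array([ 0.64  , -0.2259]), array([ 0.5045, -0.3011])]
wrist block [array([ 0.5181, -0.1843]), array([ 0.6253, -0.2013])]
ridge tips rear [array([0.5465, 0.2688]), array([0.5398, 0.2196]), array([0.6044, 0.2573]), array([0.6036, 0.2179]), array([0.5889, 0.2676]), array([0.5875, 0.2276])]
base corners z? [array([0.4716, 0.192 ]), array([0.6696, 0.2843])] [array([0.4826, 0.1809]), array([0.6724, 0.1735]), array([0.6727, 0.2772])]
bottle [0.7764 0.0438 0.16  ] [0.7667 0.0596 0.16  ]
```

```bash
python3 -m jog '[[[0,-0.006,-0.04,0,-1],[0,-0.012,-0.08,0,-1],[0.02,-0.018,-0.12,0,-1],[0.04,-0.023,-0.15,0,-1],[0.06,-0.023,-0.164,0,-1],[0.06,-0.023,-0.164,0,-1],[0.06,-0.023,-0.164,0,-1]]]' 40
python3 - <<'E'
from h import *
W=imaging.get_image("wrist"); S=imaging.get_image("side")
cv2.imwrite("pics/w2.png",W["color"][:,:,::-1]); print(ctrl.get_obs()["tool_pos"])
for z in(.09,): print(proj(W,[.4605,-.0235,z]),proj(S,[.4605,-.0235,z]))
crop(S,290,60,490,310,"s3",2.4)
E
```

```text
t: 1.0
tool_pos: [0.4611, -0.023, 0.1715]
tool_rot: [0.0, 1.571, -0.0]
contact_force: [-1.2, 1.4, 0.8]
opening: 0.0852
[ 0.46237379 -0.02314527  0.1727481 ]
[317.31862569 209.08050082] [409.5080918  242.99200207]
```

View pics/w2.png

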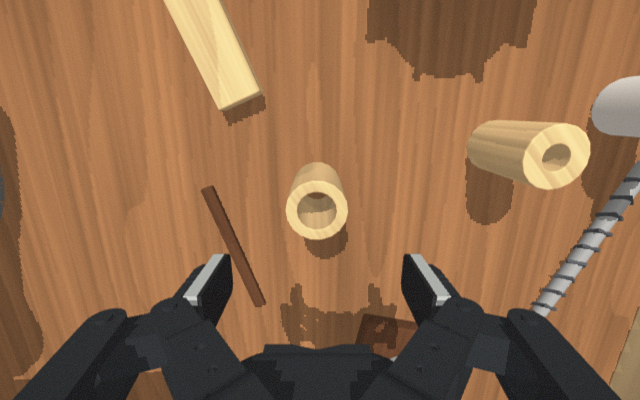

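View pics/s3.png

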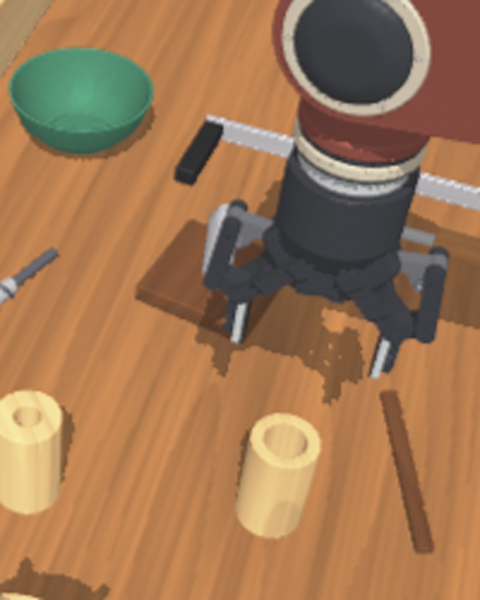

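The rim centre at (317,209) in the wrist view matches the estimate, so I descend and grip.

```bash
python3 -m jog '[[[0.03,0,-0.001,0,-1],[0.06,0,-0.001,0,-1],[0.09,0,-0.001,0,-1],[0.11,0,-0.001,0,-1],[0.122,0,-0.001,0,-1],[0.122,0,-0.001,0,-0.5],[0.122,0,-0.001,0,0.2],[0.122,0,-0.001,0,1],[0.122,0,-0.001,0,1],[0.122,0,-0.001,0,1],[0.122,0,-0.001,0,1],[0.122,0,-0.001,0,1]]]' 40
python3 - <<'E'
from h import *
S=imaging.get_image("side"); crop(S,290,60,490,310,"s4",2.4); W=imaging.get_image("wrist");cv2.imwrite("pics/w4.png",W["color"][:,:,::-1]); 
E
```

```text
t: 2.3
tool_pos: [0.4632, -0.0235, 0.0525]
tool_rot: [-0.001, 1.565, -0.001]
contact_force: [0.3, -0.7, 6.0]
opening: 0.0503
```

View pics/s4.png

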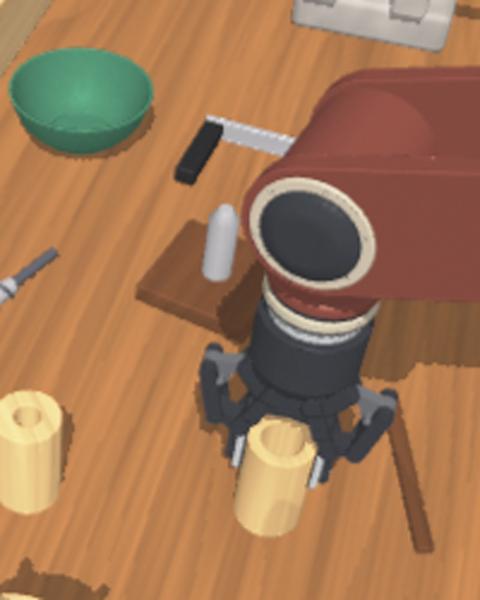

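View pics/w4.png

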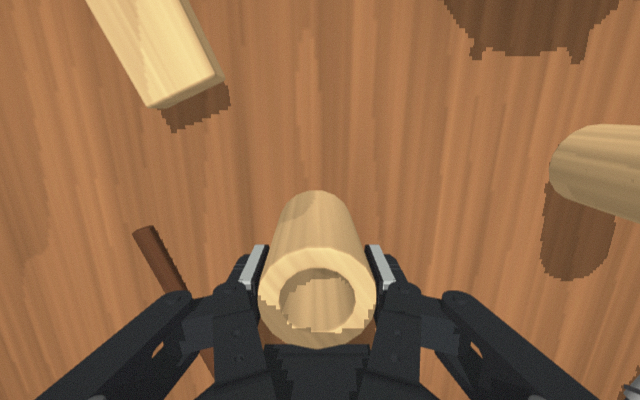

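Sleeve is gripped; lift.

```bash
python3 -m jog '[[[-0.015,0,0,0,1],[-0.04,0,0,0,1],[-0.07,0,0,0,1],[-0.10,0,0,0,1],[-0.13,0,0,0,1],[-0.15,0,0,0,1],[-0.15,0,0,0,1],[-0.15,0,0,0,1]]]' 40
python3 -m jog '[[[0,-0.02,0.01,0,1],[0,-0.05,0.025,0,1],[0,-0.08,0.04,0,1],[0,-0.11,0.055,0,1],[0,-0.14,0.07,0,1],[0,-0.17,0.08,0,1],[0,-0.20,0.09,0,1],[0,-0.22,0.096,0,1],[0,-0.23,0.099,0,1],[0,-0.23,0.099,0,1],[0,-0.23,0.099,0,1],[0,-0.23,0.099,0,1]]]'
python3 - <<'E'
from h import *
import pickle
D={n:imaging.get_image(n) for n in["scene","side","wrist"]}
pickle.dump(D,open("D1.pkl","wb"))
crop(D["side"],320,60,440,200,"s5",4); crop(D["scene"],170,170,310,330,"c5",3.6);cv2.imwrite("pics/w5.png",D["wrist"]["color"][:,:,::-1])
E
```

```text
t: 3.2
tool_pos: [0.4619, -0.0233, 0.2017]
tool_rot: [-0.001, 1.566, -0.001]
contact_force: [-0.6, -0.2, -1.5]
opening: 0.0501
t: 4.4
tool_pos: [0.5606, -0.2521, 0.202]
tool_rot: [-0.001, 1.567, 0.001]
contact_force: [0.4, -0.0, -1.8]
opening: 0.0503
```

View pics/s5.png

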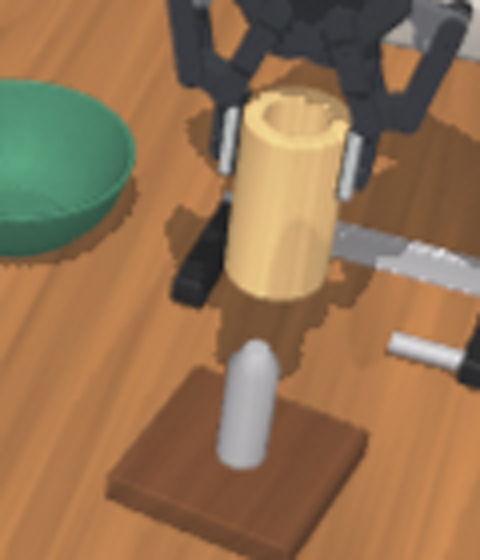

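View pics/c5.png

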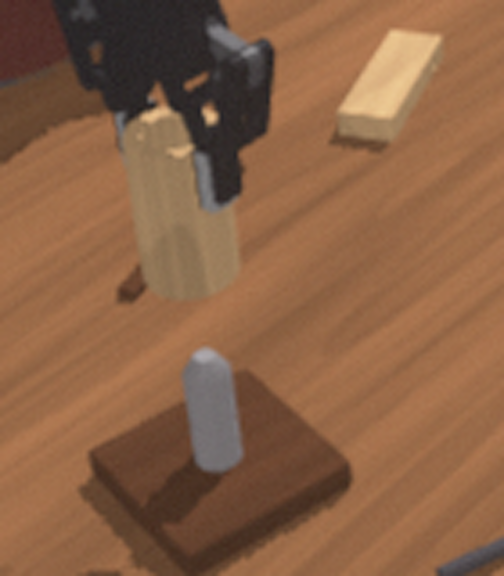

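View pics/w5.png

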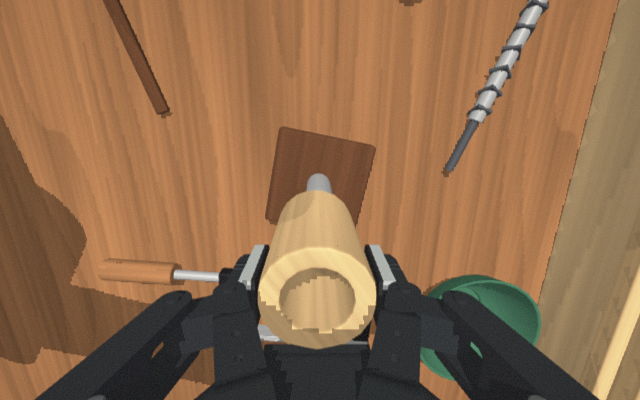

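Side crop: sleeve bottom centre is near (278,271), pin top near (257,345) and foot near (243,456). Scene crop: sleeve bottom is at (192,273), pin top at (206,354) and foot at (219,460). Next I compare the positions relatively.

```bash
python3 - <<'E'
from h import *
import pickle
np.set_printoptions(precision=4,suppress=True)
D=pickle.load(open("D1.pkl","rb"));W,S,C=D["wrist"],D["side"],D["scene"]
s=lambda x,y:(320+x/4,60+y/4); c=lambda x,y:(170+x/3.6,170+y/3.6)
print("tool",ctrl.get_obs()["tool_pos"])
print("sleeve bot",tri(ray(S,s(278,271)),ray(C,c(192,273))),cast(S,s(278,271),.1495),cast(C,c(192,273),.1495))
print("sleeve top side",cast(S,s(298,118),.2395))
print("pin top",tri(ray(S,s(257,345)),ray(C,c(206,354))),cast(S,s(257,345),.095),cast(C,c(206,354),.095))
print("pin foot",tri(ray(S,s(243,456)),ray(C,c(219,460))),cast(S,s(243,456),.02),cast(C,c(219,460),.02))
p=[cast(W,q,.02) for q in[(281,127),(375,148),(266,218)]]
print("wrist corners",p,(p[1]+p[2])/2)
E
```

```text
tool [ 0.5609 -0.2524  0.2026]
sleeve bot [ 0.559  -0.2535  0.1464] [ 0.5582 -0.2499  0.1495] [ 0.5626 -0.256   0.1495]
sleeve top side [ 0.5601 -0.2489  0.2395]
pin top [ 0.5642 -0.2562  0.0942] [ 0.5637 -0.2558  0.095 ] [ 0.5656 -0.2568  0.095 ]
pin foot [ 0.5627 -0.2569  0.0141] [ 0.5613 -0.2512  0.02  ] [ 0.5685 -0.2607  0.02  ]
wrist corners [array([ 0.5219, -0.1929,  0.02  ]), array([ 0.6255, -0.2155,  0.02  ]), array([ 0.5002, -0.2983,  0.02  ])] [ 0.5628 -0.2569  0.02  ]
```

```bash
python3 -m jog '[[[0,-0.002,0.002,0,1],[0.01,-0.004,0.003,0,1],[0.02,-0.004,0.003,0,1],[0.03,-0.004,0.003,0,1],[0.04,-0.004,0.003,0,1],[0.044,-0.004,0.003,0,1],[0.044,-0.004,0.003,0,1],[0.044,-0.004,0.003,0,1]]]'
python3 - <<'E'
from h import *
import pickle
D={n:imaging.get_image(n) for n in["scene","side","wrist"]}
pickle.dump(D,open("D2.pkl","wb"))
crop(D["side"],340,80,430,180,"s6",6); crop(D["scene"],190,190,270,310,"c6",5);cv2.imwrite("pics/w6.png",D["wrist"]["color"][:,:,::-1])
E
```

```text
t: 5.35
tool_pos: [0.5643, -0.2566, 0.1588]
tool_rot: [-0.002, 1.565, 0.0]
contact_force: [-0.9, -0.3, -1.4]
opening: 0.05
```

View pics/s6.png

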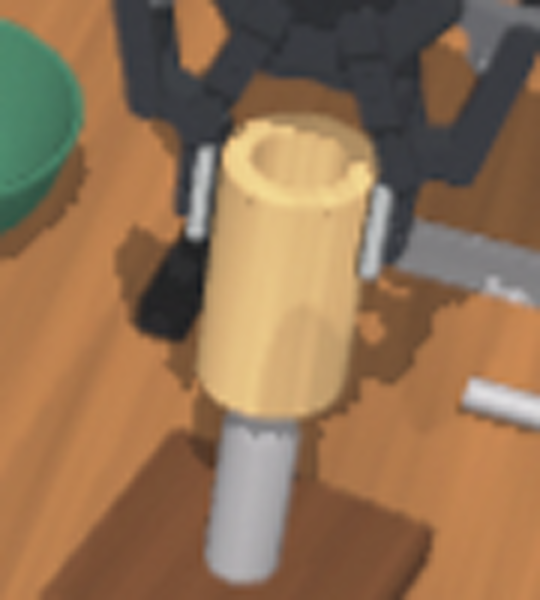

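View pics/c6.png

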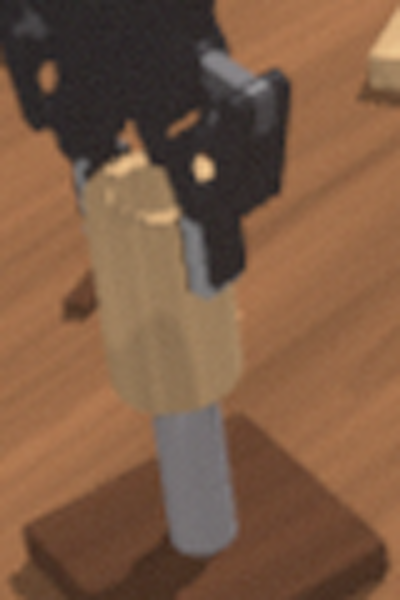

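View pics/w6.png

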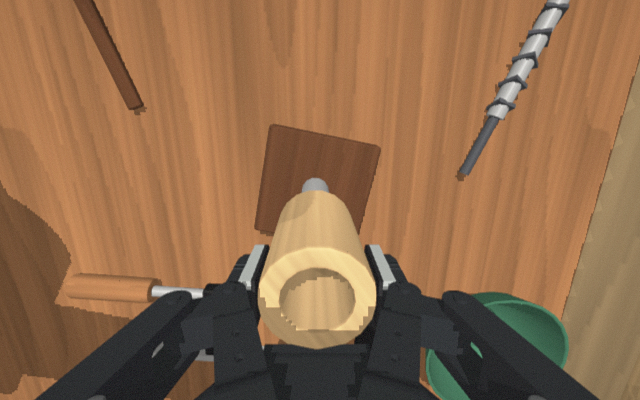

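The offset is under about 2 mm, well inside the pin taper's capture range. I lower gently and watch the force.

```bash
python3 -m jog '[[[0.006,0.001,0,0,1],[0.012,0.001,0,0,1],[0.018,0.001,0,0,1],[0.023,0.001,0,0,1],[0.027,0.001,0,0,1],[0.03,0.001,0,0,1],[0.03,0.001,0,0,1]]]'
python3 - <<'E'
from station import ctrl
o=ctrl.get_obs();print(o["tool_pos"],o["contact_force"],o["wrist_torque"])
E
```

```text
t: 6.2
tool_pos: [0.5644, -0.2556, 0.1287]
tool_rot: [-0.002, 1.565, -0.0]
contact_force: [0.3, -1.3, -1.5]
opening: 0.0503
[ 0.56443864 -0.25558274  0.12872478] [ 0.32681037 -1.30427822 -1.45106961] [-0.01994014  0.03009334 -0.01957018]
```

```bash
python3 -m jog '[[[0.008,0,0,0,1],[0.016,0,0,0,1],[0.024,0,0,0,1],[0.032,0,0,0,1],[0.04,0,0,0,1],[0.046,0,0,0,1],[0.05,0,0,0,1],[0.052,0,0,0,1],[0.054,0,0,0,1],[0.054,0,0,0,1]]]'
python3 - <<'E'
from h import *
o=ctrl.get_obs();print(o["tool_pos"],o["contact_force"],o["wrist_torque"])
S=imaging.get_image("side");crop(S,330,90,430,190,"s7",6);S=imaging.get_image("scene");crop(S,180,190,280,330,"c7",4)
E
```

```text
t: 7.2
tool_pos: [0.5647, -0.2557, 0.0747]
tool_rot: [-0.002, 1.565, -0.0]
contact_force: [0.0, 0.1, -1.0]
opening: 0.0502
[ 0.56472784 -0.2556937   0.07469296] [ 0.02166893  0.06861281 -1.01512   ] [-0.01808114  0.03977479 -0.02137132]
```

View pics/s7.png

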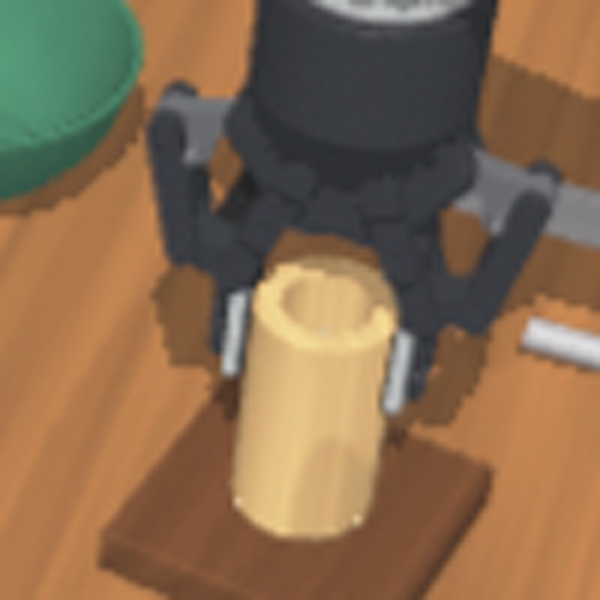

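View pics/c7.png

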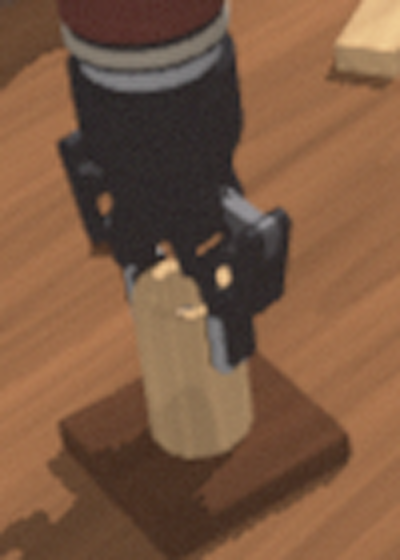

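The sleeve is nearly seated. I press lightly, open and withdraw.

```bash
python3 -m jog '[[[0.001,0,0,0,1],[0.002,0,0,0,1],[0.003,0,0,0,1],[0.003,0,0,0,1]]]'
python3 -m jog '[[[0,0,0,0,0.2],[0,0,0,0,-0.3],[0,0,0,0,-0.7],[0,0,0,0,-1],[0,0,0,0,-1],[0,0,0,0,-1],[0,0,0,0,-1]]]'
python3 -m jog '[[[-0.02,0,0,0,-1],[-0.05,0,0,0,-1],[-0.08,0,0,0,-1],[-0.12,0,0,0,-1],[-0.15,0,0,0,-1],[-0.17,0,0,0,-1],[-0.17,0,0,0,-1]]]'
python3 - <<'E'
from h import *
S=imaging.get_image("side");crop(S,330,90,430,190,"s8",5);S=imaging.get_image("wrist");cv2.imwrite("pics/w8.png",S["color"][:,:,::-1])
np.set_printoptions(precision=4,suppress=True)
print(proj(S,[.5635,-.256,.11]))
E
```

```text
t: 7.7
tool_pos: [0.5651, -0.2559, 0.0726]
tool_rot: [-0.002, 1.565, -0.0]
contact_force: [-0.5, 1.1, 2.4]
opening: 0.0502
t: 8.4
tool_pos: [0.5651, -0.2559, 0.0726]
tool_rot: [-0.002, 1.565, -0.001]
contact_force: [-0.1, -0.3, -0.4]
opening: 0.0853
t: 9.1
tool_pos: [0.5658, -0.2567, 0.2473]
tool_rot: [-0.005, 1.558, -0.004]
contact_force: [-0.8, 0.0, -0.3]
opening: 0.0856
[315.2111 190.9151]
```

View pics/s8.png

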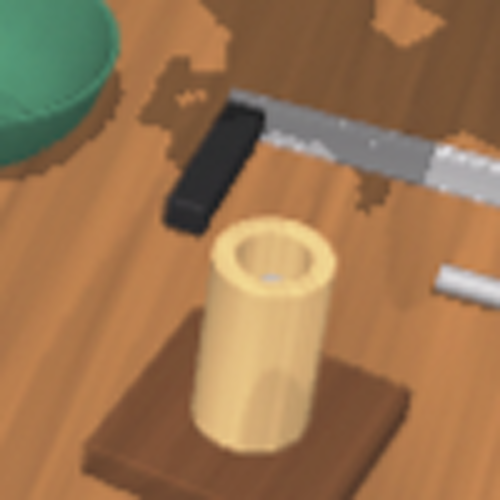

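View pics/w8.png

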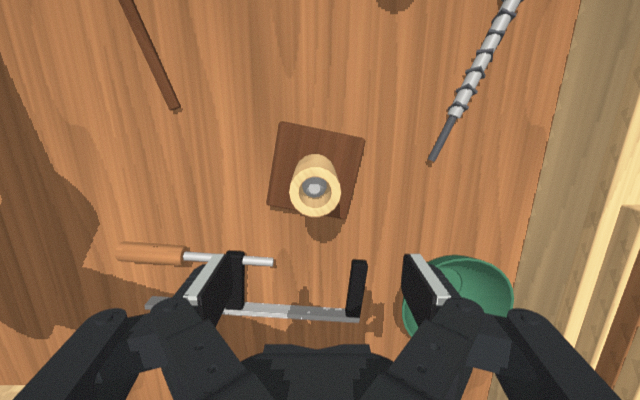

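The sleeve is seated; the wrist view shows the rim at (315,191) with the pin inside. Next I go to look at the wheel, closing the fingers on the way.

```bash
python3 -m jog '[[[-0.02,0.01,0,0,0],[-0.05,0.05,0,0,1],[-0.08,0.09,0,0,1],[-0.09,0.13,0,0,1],[-0.09,0.17,0,0,1],[-0.09,0.21,0,0,1],[-0.09,0.25,0,0,1],[-0.09,0.29,0,0,1],[-0.09,0.33,0,0,1],[-0.09,0.37,0,0,1],[-0.09,0.41,0,0,1],[-0.09,0.43,0,0,1]]]'
python3 -m jog '[[[0,0,0,0,1],[0,0,0,0,1],[0,0,0,0,1]]]'
python3 - <<'E'
from h import *
import pickle
D={n:imaging.get_image(n) for n in["scene","side","wrist"]}
pickle.dump(D,open("D3.pkl","wb"))
W=D["wrist"];print(ctrl.get_obs()["tool_pos"]);cv2.imwrite("pics/w9.png",W["color"][:,:,::-1]);cv2.imwrite("pics/s9.png",D["side"]["color"][:,:,::-1])
E
```

```text
t: 10.4
tool_pos: [0.5617, 0.1773, 0.3281]
tool_rot: [-0.004, 1.569, 0.002]
contact_force: [-0.1, -0.8, 0.5]
opening: 0.0
t: 10.7
tool_pos: [0.5614, 0.1763, 0.3265]
tool_rot: [-0.004, 1.572, 0.0]
contact_force: [-0.5, -0.3, 0.2]
opening: -0.0003
[0.56185153 0.17618673 0.32794665]
```

View pics/w9.png

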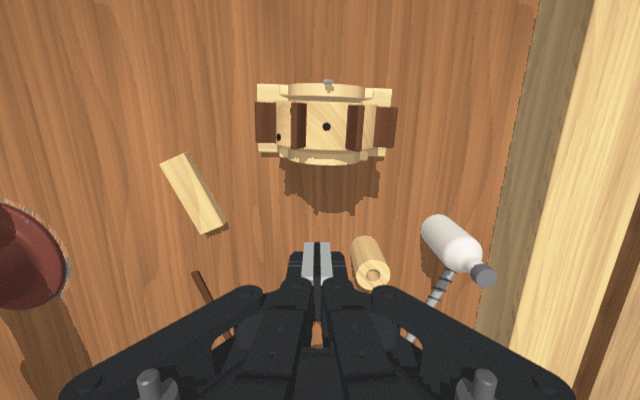

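View pics/s9.png

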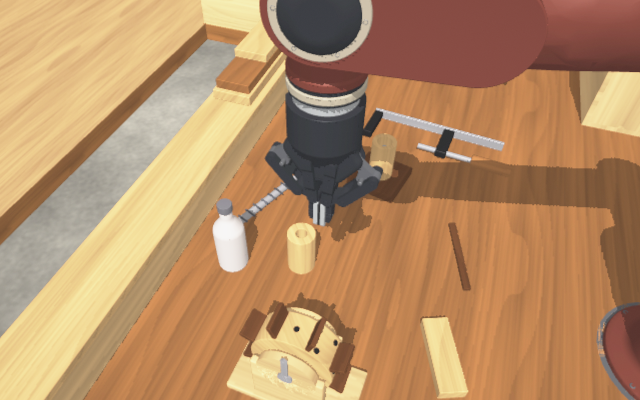

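The wrist view shows the one-dot facet on top at (327,127), with ridges at about (298,125) and (355,128). The stand is yawed only slightly. I zoom in on the wheel.

```bash
python3 - <<'E'
from h import *
import pickle
D=pickle.load(open("D3.pkl","rb"))
crop(D["wrist"],245,70,405,190,"w9c",5)
crop(D["wrist"],270,230,370,300,"w9d",6)
E
```

```text
(no output)
```

View pics/w9c.png

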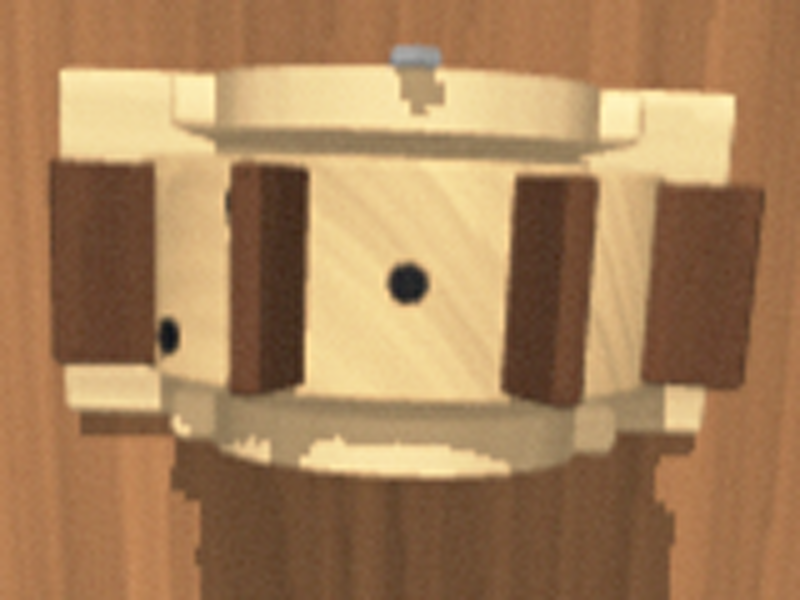

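View pics/w9d.png

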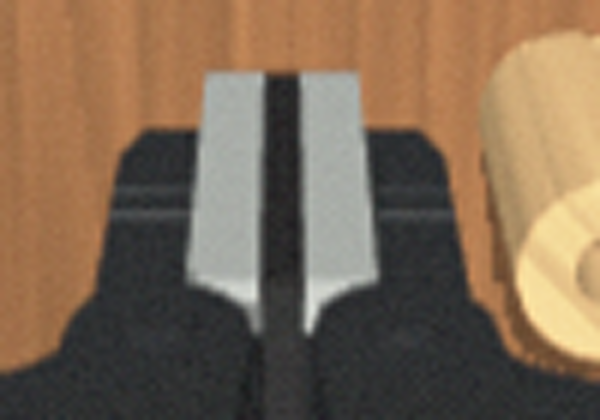

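```bash
python3 - <<'E'
from h import *
import pickle
np.set_printoptions(precision=4,suppress=True)
W=pickle.load(open("D3.pkl","rb"))["wrist"]
p=lambda x,y:(245+x/5,70+y/5)
C=lambda x,y,z:cast(W,p(x,y),z)[:2]
print("dot",C(408,284,.167))
lf=C(247,165,.183);ln=C(246,392,.183);rf=C(581,180,.183);rn=C(566,405,.183)
print(lf,ln,rf,rn,"mid",(lf+ln+rf+rn)/4)
print("y dirs",[np.arctan2(*(a-b)*[-1,1]) if 0 else -np.arctan2((a-b)[0],(a-b)[1]) for a,b in((lf,ln),(rf,rn))],"x dirs",[np.arctan2((b-a)[1],(b-a)[0]) for a,b in((lf,rf),(ln,rn))])
a=C(60,70,.012);b=C(735,95,.012);print("base edge",a,b,np.arctan2(*(b-a)[::-1]))
t=ctrl.get_obs()["tool_pos"];print("tcp",t,proj(W,t),proj(W,t+[.014,.011,0]),[proj(W,t+[0,.011,h]) for h in(0,.005,.01,.015)])
for r in(70,130): # finger width scale
    print(r)
E
```

```text
dot [0.5707 0.2366]
[0.5397 0.259 ] [0.5386 0.2168] [0.6025 0.2565] [0.6016 0.2144] mid [0.5706 0.2367]
y dirs [np.float64(-0.025852872718176694), np.float64(-0.022712406019886507)] x dirs [np.float64(-0.04097383635601179), np.float64(-0.03884948755538791)]
base edge [0.4732 0.2894] [0.672  0.2829] -0.03286641420380093
tcp [0.5619 0.1762 0.3279] [319.084  256.0656] [345.2588 237.6711] [array([319.1695, 237.6454]), array([319.2626, 241.6499]), array([319.3617, 245.9152]), array([319.4674, 250.4677])]
70
130
```

Axle is at (0.5706, 0.2367) with yaw about −0.034. I move above the point behind the rear ridge and turn by +0.034 about tool x (down).

```bash
python3 -m jog '[[[0,0.01,-0.02,0.01,1],[0.01,0.03,-0.04,0.02,1],[0.03,0.05,-0.05,0.034,1],[0.06,0.0625,-0.051,0.034,1],[0.09,0.0625,-0.051,0.034,1],[0.11,0.0625,-0.051,0.034,1],[0.11,0.0625,-0.051,0.034,1],[0.11,0.0625,-0.051,0.034,1]]]'
python3 - <<'E'
from h import *
from scipy.spatial.transform import Rotation as R
o=ctrl.get_obs();t=o["tool_pos"];M=R.from_rotvec(o["tool_rot"]).as_matrix();print(t,M.round(3))
T=np.array([.5706,.2367,.173])+[-.06*.9994,.06*.034,0];print("shift tool",(M.T@(T-t)).round(4))
S=imaging.get_image("side");crop(S,220,250,420,400,"s10",4)
E
```

```text
t: 11.65
tool_pos: [0.5111, 0.2379, 0.2183]
tool_rot: [0.024, 1.569, -0.027]
contact_force: [-0.5, -0.3, 0.6]
opening: -0.0001
[0.51113281 0.23788299 0.21827223] [[ 0.001  0.033  0.999]
 [-0.002  0.999 -0.033]
 [-1.    -0.002  0.001]]
shift tool [ 0.0453  0.0009 -0.0006]
```

View pics/s10.png

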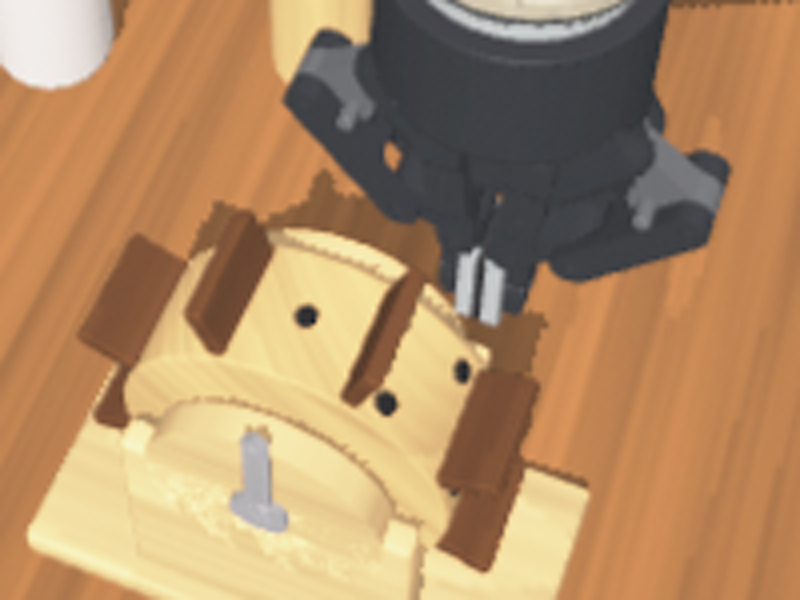

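```bash
python3 -m jog '[[[0.025,0.001,0,0,1],[0.045,0.001,0,0,1],[0.045,0.001,0,0,1],[0.045,0.001,0.012,0,1],[0.045,0.001,0.024,0,1],[0.045,0.001,0.034,0,1],[0.045,0.001,0.044,0,1],[0.045,0.001,0.054,0,1],[0.045,0.001,0.062,0,1],[0.045,0.001,0.067,0,1],[0.045,0.001,0.067,0,1],[0.045,0.001,0.067,0,1]]]'
python3 - <<'E'
from h import *
S=imaging.get_image("side");crop(S,220,250,420,400,"s11",4)
E
```

```text
t: 12.9
tool_pos: [0.5817, 0.2371, 0.1779]
tool_rot: [0.026, 1.561, -0.026]
contact_force: [0.9, -0.4, 0.6]
opening: -0.0003
```

View pics/s11.png

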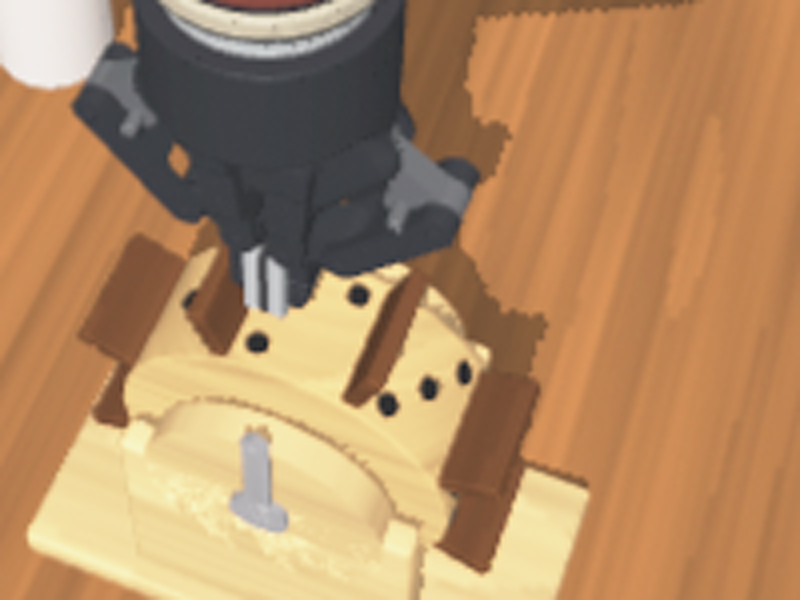

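Two dots are now on top (side view) and the wheel is clicked in. Next: lift, go back, repeat.

```bash
python3 -m jog '[[[-0.015,0,0,0,1],[-0.03,0,0,0,1],[-0.03,0,0,0,1],[-0.03,0,-0.03,0,1],[-0.03,0,-0.06,0,1],[-0.03,0,-0.071,0,1],[-0.03,0,-0.071,0,1],[-0.01,0,-0.071,0,1],[0.005,0,-0.071,0,1],[0.005,0,-0.071,0,1]]]'
python3 - <<'E'
from h import *
from scipy.spatial.transform import Rotation as R
o=ctrl.get_obs();t=o["tool_pos"];M=R.from_rotvec(o["tool_rot"]).as_matrix()
T=np.array([.5706,.2367,.174])+[.008,-.0003,0];print(t,"shift to end",(M.T@(T-t)).round(4),o["contact_force"])
E
```

```text
t: 13.95
tool_pos: [0.5082, 0.2386, 0.1678]
tool_rot: [0.024, 1.57, -0.028]
contact_force: [-0.3, -0.6, -0.5]
opening: -0.0
[0.508243   0.23860067 0.16776738] shift to end [-0.0062  0.0001  0.0704] [-0.30009365 -0.57209199 -0.50668672]
```

```bash
python3 -m jog '[[[-0.006,0,0,0,1],[-0.006,0,0,0,1],[-0.006,0,0.014,0,1],[-0.006,0,0.028,0,1],[-0.006,0,0.04,0,1],[-0.006,0,0.05,0,1],[-0.006,0,0.06,0,1],[-0.006,0,0.067,0,1],[-0.006,0,0.070,0,1],[-0.006,0,0.070,0,1],[-0.006,0,0.070,0,1]]]'
python3 - <<'E'
from h import *
S=imaging.get_image("side");crop(S,220,250,420,400,"s12",4)
E
```

```text
t: 15.05
tool_pos: [0.5817, 0.2365, 0.178]
tool_rot: [0.026, 1.562, -0.027]
contact_force: [-0.4, -0.9, 0.6]
opening: 0.0003
```

View pics/s12.png

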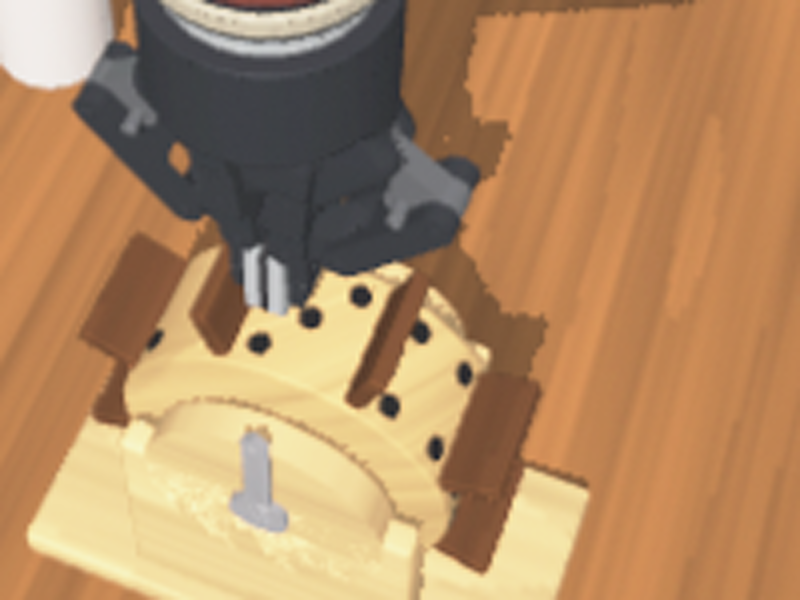

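Three dots are on top; two more rolls to go.

```bash
python3 -m jog '[[[-0.015,0,0,0,1],[-0.03,0,0,0,1],[-0.03,0,0,0,1],[-0.03,0,-0.03,0,1],[-0.03,0,-0.06,0,1],[-0.03,0,-0.071,0,1],[-0.03,0,-0.071,0,1],[-0.01,0,-0.071,0,1],[-0.001,0,-0.071,0,1],[-0.001,0,-0.071,0,1]]]'
python3 -m jog '[[[0,0,0,0,1],[0,0,0.014,0,1],[0,0,0.028,0,1],[0,0,0.04,0,1],[0,0,0.05,0,1],[0,0,0.06,0,1],[0,0,0.067,0,1],[0,0,0.070,0,1],[0,0,0.070,0,1],[0,0,0.070,0,1]]]'
python3 - <<'E'
from h import *
S=imaging.get_image("side");crop(S,220,250,420,400,"s13",4)
E
```

```text
t: 16.1
tool_pos: [0.5088, 0.2384, 0.175]
tool_rot: [0.025, 1.569, -0.029]
contact_force: [-0.1, -0.4, 0.4]
opening: -0.0004
t: 17.1
tool_pos: [0.5829, 0.2361, 0.1793]
tool_rot: [0.027, 1.559, -0.028]
contact_force: [3.5, 0.8, 4.5]
opening: 0.0001
```

View pics/s13.png

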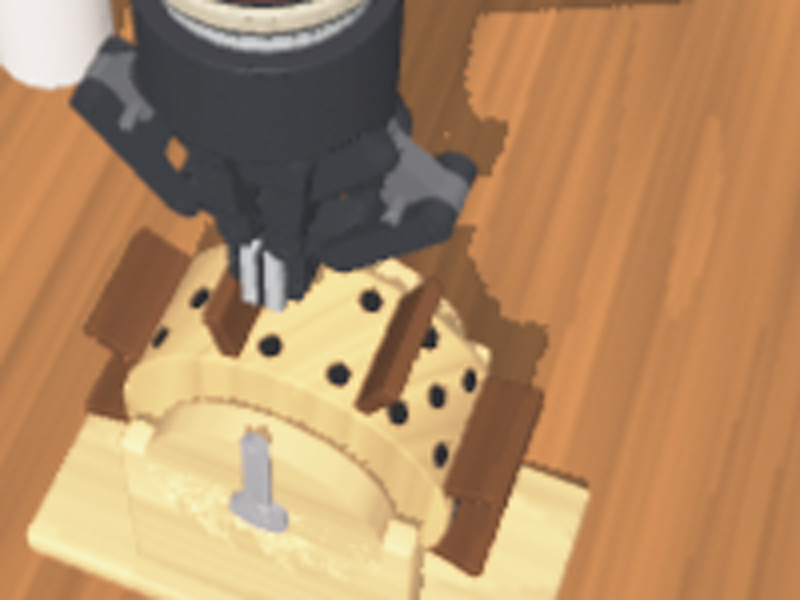

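Four dots are on top but maybe not fully settled, so I lift, go back and check.

```bash
python3 -m jog '[[[-0.015,0,0,0,1],[-0.03,0,0,0,1],[-0.03,0,0,0,1],[-0.03,0,-0.03,0,1],[-0.03,0,-0.06,0,1],[-0.03,0,-0.073,0,1],[-0.03,0,-0.073,0,1]]]'
python3 - <<'E'
from h import *
S=imaging.get_image("side");crop(S,220,250,420,400,"s14",4);o=ctrl.get_obs();print(o["tool_pos"],o["contact_force"])
E
```

```text
t: 17.85
tool_pos: [0.5084, 0.2389, 0.2084]
tool_rot: [0.026, 1.559, -0.027]
contact_force: [0.5, -0.3, -0.5]
opening: -0.0003
[0.50949127 0.23885213 0.20862567] [ 0.63137716  0.38619023 -0.47489831]
```

View pics/s14.png

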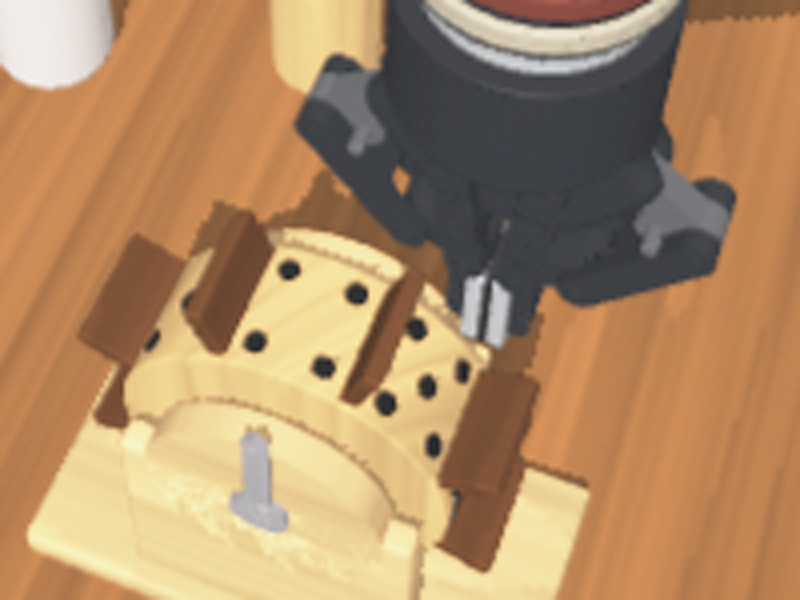

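Four dots are clicked in. Now the last roll.

```bash
python3 -m jog '[[[0.02,0,0,0,1],[0.035,0,0,0,1],[0.035,0,0,0,1],[0.035,0,0.014,0,1],[0.035,0,0.028,0,1],[0.035,0,0.04,0,1],[0.035,0,0.05,0,1],[0.035,0,0.058,0,1],[0.035,0,0.064,0,1],[0.035,0,0.067,0,1],[0.035,0,0.067,0,1],[0.035,0,0.067,0,1]]]'
python3 -m jog '[[[-0.015,0,0,0,1],[-0.03,0,0,0,1],[-0.06,0,0,0,1],[-0.09,0,0,0,1],[-0.11,-0.02,-0.01,0,1],[-0.12,-0.05,-0.01,0,1],[-0.12,-0.05,-0.01,0,1],[-0.12,-0.05,-0.01,0,1],[-0.12,-0.05,-0.01,0,1]]]'
python3 - <<'E'
from h import *
S=imaging.get_image("side");crop(S,220,250,420,400,"s15",4);cv2.imwrite("pics/s15f.png",S["color"][:,:,::-1]);o=ctrl.get_obs();print(o["t"],o["tool_pos"],o["contact_force"])
S=imaging.get_image("wrist");cv2.imwrite("pics/w15.png",S["color"][:,:,::-1])
E
```

```text
t: 19.1
tool_pos: [0.5766, 0.2364, 0.174]
tool_rot: [0.026, 1.559, -0.028]
contact_force: [-0.6, 0.3, 1.2]
opening: 0.0001
t: 20.0
tool_pos: [0.5634, 0.1874, 0.294]
tool_rot: [0.026, 1.559, -0.027]
contact_force: [0.2, 0.0, 1.2]
opening: 0.0001
20.05 [0.56327327 0.18751801 0.29347448] [-0.29207727 -0.06888036 -0.35001589]
```

View pics/s15f.png

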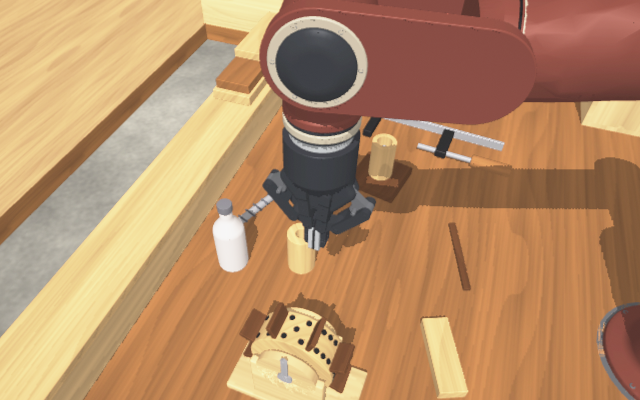

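View pics/w15.png

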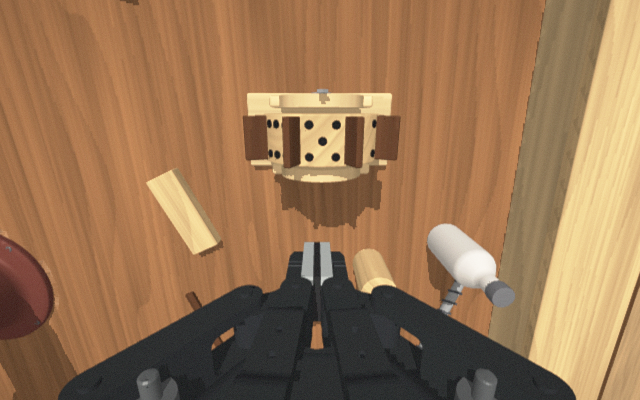

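View pics/s15.png

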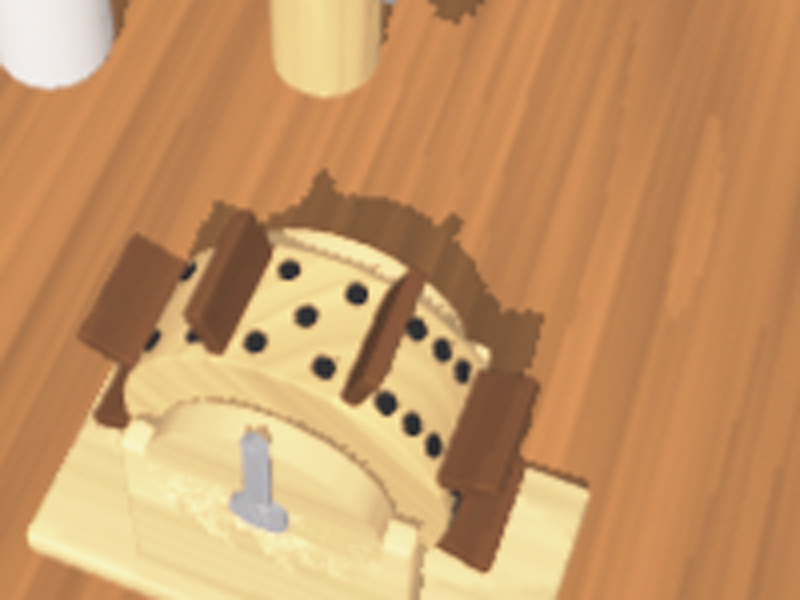

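Five dots are on top and clicked in. The wide sleeve is on the pin at (382,157) in the side view, and the tight sleeve (301,250) and bottle (230,240) stand where they did. The arm is clear of everything.

```bash
python3 -c "from station import ctrl; ctrl.finish_job(); print(ctrl.get_obs()['t'])"
```

```text
the job is handed in; nothing more can be done
the job is handed in; nothing more can be done
```

I let the wide-bored sleeve down onto the gauge pin until it touched the block (2.4 N contact force), released it, and rolled the thumbwheel four facets, from one dot to five. I handed the job in just after t = 20 s of the 72 s allowed; the hand-in gave no verdict.

- **Sleeve:** after I let go, the side and wrist pictures showed it standing upright on the block with the pin inside its bore. The last side picture still shows it there.
- **Wheel:** the last pictures show five dots on top, with the ridges evenly placed on either side. On the fourth facet the wheel looked not quite settled while the finger was still against it, but it was in place once I lifted.
- **Tight sleeve and bottle:** both stand where they were at the start, judged by eye in the pictures and not re-measured. The arm was clear of everything.
- **Disagreements:** the scene camera placed things 3–5 mm off from the side and wrist cameras. Before lowering the sleeve, the views also disagreed by 1–3 mm on the pin's position. It still went down without noticeable side force.

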